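Make up two sampling kits at the lab bench

TASK

Make up the two sampling kits from the stock on the bench. Blue tray: stand the red-capped jar in its white-floored bay and the stack of petri dishes in its black-floored bay; green tray: stand the amber bottle in its white-floored bay and the yellow-capped jar in its black-floored bay. Keep everything upright, let go of it flat on the bay floor, and leave the blue-capped jar, the burner and the tube rack where they are.

Things in the scene. Friction and masses are not known exactly. Their poses are not given: they have to be found in the camera images.
- red_jar: screw-top specimen jar standing upright: pale grey body 49 mm in diameter, red cap 51 mm in diameter and 16 mm tall, 72 mm tall in all, about 60 g. Origin at the centre of its underside, z up along its axis.
- yellow_jar: screw-top specimen jar standing upright: pale grey body 49 mm in diameter, yellow cap 51 mm in diameter and 16 mm tall, 72 mm tall in all, about 60 g. Origin at the centre of its underside, z up along its axis.
- blue_jar: screw-top specimen jar standing upright: pale grey body 49 mm in diameter, blue cap 51 mm in diameter and 16 mm tall, 72 mm tall in all, about 60 g. Origin at the centre of its underside, z up along its axis. Not part of any kit: stays where it is.
- amber_bottle: brown (amber) reagent bottle standing upright: straight body 46 mm in diameter up to 58 mm height, then a shoulder to a 22 mm neck and a black cap 26 mm in diameter; 90 mm tall in all, about 120 g. Origin at the centre of its underside, z up along its axis.
- petri_stack: stack of three pink-and-white petri dishes fixed together, handled as one solid cylinder 55 mm in diameter and 45 mm tall, about 50 g; the top shows a pink disc in a white ring. Origin at the centre of its underside, z up along its axis.
- blue_tray: low blue kit tray, fixed, any yaw: 96 mm (x) by 188 mm (y), rim 12 mm high, walls 8 mm. A divider 12 mm wide, as high as the rim, makes two bays, 80 x 80 mm inside: the white-floored bay is centred at (0, +46 mm), the black-floored bay at (0, -46 mm) in the tray's frame; bay floors 5 mm above the bench. Origin: centre of the underside, z up.
- green_tray: low green kit tray, fixed, any yaw: 96 mm (x) by 188 mm (y), rim 12 mm high, walls 8 mm. A divider 12 mm wide, as high as the rim, makes two bays, 80 x 80 mm inside: the white-floored bay is centred at (0, +46 mm), the black-floored bay at (0, -46 mm) in the tray's frame; bay floors 5 mm above the bench. Origin: centre of the underside, z up.
- burner: bystander: bench gas burner (not lit), dark round foot 72 mm in diameter and a steel barrel, 132 mm tall, at the left of the work, loose. Origin at the centre of its underside.
- tube_rack: bystander: orange rack with four capped tubes, 50 mm (x) by 130 mm (y), 97 mm tall, at the right of the work, loose, one piece with its tubes. Origin at the centre of its underside.

How it is judged:
At the end, for the whole second after the job is handed in: The four things are in their named bays, within 22 mm of the bay centre along both tray axes, underside on its floor (under 9 mm above the bench), upright within 0.12 rad, at rest. Blue-capped jar, burner, tube rack within 30 mm of their start, upright within 0.12 rad (x of red_jar in the frame of blue_tray between -0.022 and 0.022 m and y of red_jar in the frame of blue_tray between 0.024 and 0.068 m and z of each of red_jar, petri_stack in the frame of blue_tray below 0.009 m and angle between each of red_jar, petri_stack, amber_bottle, yellow_jar, blue_jar, burner, tube_rack's own z axis and vertical below 0.12 rad and linear speed of each of red_jar, petri_stack, amber_bottle, yellow_jar below 0.02 m/s and angular speed of each of red_jar, petri_stack, amber_bottle, yellow_jar below 0.2 rad/s and x of petri_stack in the frame of blue_tray between -0.022 and 0.022 m and y of petri_stack in the frame of blue_tray between -0.068 and -0.024 m and x of amber_bottle in the frame of green_tray between -0.022 and 0.022 m and y of amber_bottle in the frame of green_tray between 0.024 and 0.068 m and z of each of amber_bottle, yellow_jar in the frame of green_tray below 0.009 m and x of yellow_jar in the frame of green_tray between -0.022 and 0.022 m and y of yellow_jar in the frame of green_tray between -0.068 and -0.024 m and distance of each of blue_jar, burner, tube_rack from where it was at the start of the episode below 0.03 m); the robot touches nothing.
It fails at once if one of the four kit things is tipped more than 30 degrees from upright (angle between any of red_jar, petri_stack, amber_bottle, yellow_jar's own z axis and vertical above 0.52 rad).
It fails at once if the blue-capped jar is moved more than 30 mm (distance of blue_jar from where it was at the start of the episode above 0.03 m).
It fails at once if the burner is moved more than 30 mm (distance of burner from where it was at the start of the episode above 0.03 m).
It fails at once if the tube rack is moved more than 30 mm (distance of tube_rack from where it was at the start of the episode above 0.03 m).
It also fails if it takes over 109 s, if anything falls off the work surface, if the arm or the gripper's body presses on something with over 40 N, if the wrist force passes 120 N, or if a joint passes its speed limit or range.

ROBOT

A 6-joint arm with a two-finger parallel gripper is mounted at the origin on the work surface. World frame = base frame: x ahead of the robot, y to its left, z up, the work surface at z = 0. Lengths are in m, angles in rad, forces in N, time in s.
With the tool pointing down it reaches from about 0.375 to 0.75 m from the base axis. Payload 9 kg.
Tool frame: the origin (TCP) lies on the front face of the gripper's body, between the roots of the fingers; the fingertips stand r.tcp_to_tips ahead of it and the grasp point (between the pads) lies 54 mm ahead of it (r.tcp_to_tips is the distance from the TCP to the fingertips, in m); z points along the fingers, y is the line along which they close (so a half turn about z gives the same grasp; the last joint's range is limited). The gripper opens to 85 mm and grips with 20 to 120 N. Pads are 22 mm wide; open, the fingers measure 114 mm over their backs; the gripper's body (76 mm by 85 mm) begins 54 mm behind the grasp point. The pads swing forward as they close: fully open they stand 13 mm farther back than shut.
Start: joints at [-0.218, 0.104, 0.097, 1.564, 0, 1.353], TCP at [0.6, 0, 0.304] pointing down, gripper open.
Joint ranges: [-2.99, 2.99], [-0.84, 1.86], [-1.1, 1.16], [-1.84, 2.11], [-1.51, 1.56], [-3.14, 3.14]. Speed limits (rad/s): [2.22, 2.22, 2.57, 3.14, 3.14, 3.14].

INTERFACE

Orientations are given as a rotation vector (axis times angle).
In Python, from station import r, grab_frame, camera_params, job, finder gives the robot as it stands.
- The arm moves only by the tool send_rows, never from a script. Its argument "motion" is a list of rows, each an object of numbers: "tx", "ty", "tz": the shift along the tool's x, y, z in m; "rx", "ry", "rz": the turn, a rotation vector about the tool's x, y, z in rad. In form: [{"tx": .., "ty": .., "tz": .., "rx": .., "ry": .., "rz": ..}, ...]. A call has 1 to 10 rows; each row is the pose to reach, as a shift and turn from the pose commanded when the call began, along the tool's axes at that moment; what a row does not reach only later rows make up. A row lasts 1/10 s, in which the tool goes at most 50 mm and 8.59 degrees, less where a joint would pass 70% of its speed; a pose out of reach is approached as far as the arm can. A call with a gripper value outside its range is refused whole. "grip" is the closure, from -1 (fully open) to 1 (shut), set as the call begins (left out, the last holds). The fingers move at their own pace and stop on an object; "grip_force" is the grip in N (left out, the last holds). Time passes only in rows, so rows that repeat a pose let the fingers close. It gives the time, the measured TCP pose, the force, the opening and the grip force at its end, in the units of the state.
- r.get_state(): the state, without advancing time (a new reading comes with each control period).
- grab_frame(name): name is "scene" or "side" or "wrist"; returns (picture, depth): 384x512x3 uint8, red, green, blue; 384x512 float32, m along the optical axis (not along the pixel's ray), 0 where there is no reading.
- camera_params(name): a dict with "mtx" (3x3 intrinsics, pixels), "dist" ([k1, k2, p1, p2, k3] as OpenCV has them; the pictures are not rectified), "world_from_camera" (4x4, takes a point from camera to world coordinates). Camera axes: x right, y down, z forward; pixel columns grow to the right and rows downward; lengths in m; the calibration is good to about 2 mm. A picture is of the moment at which its call begins: read the wrist's pose just before it. camera_params takes no time and is no camera call; for the wrist camera it gives the pose at the moment of the call.
- job.job_done(): hands the job in; it is judged then, once.
Trained networks look in the newest picture that a camera, given by its name, has taken for a name from the list of things; names that differ only in an ending like _2 or _b are one class to them, and where a whole thing is asked for, a point or a joint stands for the part that bears it (a point fixed in the world has none). Each returns a list of dicts, best first, with "p" (0 to 1); they miss things now and then, are a little off and sometimes report something else, mostly with a low value. They report only what shows in the picture. A call takes as long as a camera call.
- finder.recognise(camera, label): "at" ([column, row] in pixels, amid what is visible of it).
- finder.pinpoint(camera, label): "at" ([column, row] in pixels: a listed point, or the origin of a listed thing).
The state is a dict: "t": time; "joint_positions": joint angles; "qd": joint speeds; "joint_torque": joint torques, N m; "ee_pos": TCP position; "tool_rot": TCP orientation; "force": force on the tool from outside, world axes, zero at the start; "moment": the same for the moment, N m; "finger_gap": finger opening in m; "grasp_force": force on a finger pad.
Only numpy, scipy, OpenCV 4.12 (cv2) and the standard library are available. Lean on these libraries where they do the work, as an engineer would, in place of code of your own. Each camera call takes 0.05 s, during which the arm holds its last target. There are 200 camera calls.

## Working session

There is one attempt and no reset: what is moved stays moved. The work goes in short steps, Python scripts to look and compute and a tool call to move; the robot and the scene stay as the last step left them, time stands still between calls to the robot, and variables do not carry over. Pictures are saved under pics/ and viewed, at most 14 in all, crops included, and the job is handed in when it is done.

Besides the shell and the picture viewer there is one more tool, called after ">>>" as name(argument=value, ...), one argument or row to a line, values as JSON. send_rows: Moves the arm, as the interface text tells. Its arguments: {"type":"object","properties":{"motion":{"type":"array","items":{"type":"object","properties":{"tx":{"type":"number"},"ty":{"type":"number"},"tz":{"type":"number"},"rx":{"type":"number"},"ry":{"type":"number"},"rz":{"type":"number"}}}},"grip":{"type":"number"},"grip_force":{"type":"number"}},"required":["motion"]}

```bash
ls; mkdir -p pics; cat > h.py <<'E'
import numpy as np, cv2
from station import r, grab_frame, camera_params, job, finder
def world(cam,uv,d=None,z=None,cp=None):
    cp=cp or camera_params(cam); K=np.array(cp["mtx"]);D=np.array(cp["dist"]);T=np.array(cp["world_from_camera"])
    uv=np.atleast_2d(np.array(uv,float))
    n=cv2.undistortPoints(uv.reshape(-1,1,2),K,D).reshape(-1,2)
    ray=np.c_[n,np.ones(len(n))]@T[:3,:3].T; o=T[:3,3]
    if z is not None: return o+ray*((z-o[2])/ray[:,2])[:,None]
    return o+ray*np.atleast_1d(d)[:,None]
E
python3 - <<'E'
from h import *
for c in ("scene","side"):
    p,d=grab_frame(c); cv2.imwrite(f"pics/{c}0.png",p[:,:,::-1]); np.savez(f"{c}0.npz",p=p,d=d)
    print(c,np.round(camera_params(c)["world_from_camera"],3).tolist(), (d>0).mean())
    for l in "red_jar yellow_jar blue_jar amber_bottle petri_stack blue_tray green_tray burner tube_rack".split():
        q=finder.pinpoint(c,l); print(l,[(np.round(x["at"]).tolist(),round(x["p"],2),world(c,x["at"],z=0).round(3)[0,:2].tolist()) for x in q[:3]])
s=r.get_state();print(s["t"],s["ee_pos"],s["tool_rot"],r.tcp_to_tips,s["finger_gap"])
E
```

```text
pics
scene [[0.059, 0.685, -0.726, 1.446], [0.998, -0.037, 0.046, -0.087], [0.005, -0.728, -0.686, 0.927], [0.0, 0.0, 0.0, 1.0]] 0.9959818522135416
red_jar [([256.0, 185.0], 0.91, [0.45, -0.009]), ([135.0, 220.0], 0.41, [0.587, -0.387])]
yellow_jar [([178.0, 172.0], 0.91, [0.372, -0.27])]
blue_jar [([339.0, 154.0], 0.74, [0.303, 0.302])]
amber_bottle [([318.0, 224.0], 0.21, [0.634, 0.167])]
petri_stack [([296.0, 179.0], 0.85, [0.429, 0.127]), ([381.0, 208.0], 0.67, [0.577, 0.377])]
blue_tray [([199.0, 221.0], 0.81, [0.601, -0.192])]
green_tray [([316.0, 220.0], 0.77, [0.616, 0.164]), ([212.0, 182.0], 0.38, [0.428, -0.153])]
burner [([381.0, 208.0], 0.76, [0.578, 0.378])]
tube_rack [([134.0, 220.0], 0.86, [0.585, -0.389])]
side [[0.811, -0.43, 0.397, -0.008], [-0.585, -0.589, 0.558, -0.762], [-0.006, -0.685, -0.729, 0.999], [0.0, 0.0, 0.0, 1.0]] 0.9957682291666666
red_jar [([236.0, 205.0], 0.68, [0.441, -0.025]), ([210.0, 128.0], 0.67, [0.579, 0.369])]
yellow_jar [([261.0, 269.0], 0.63, [0.362, -0.268])]
blue_jar [([161.0, 163.0], 0.75, [0.331, 0.3])]
amber_bottle [([255.0, 228.0], 0.72, [0.435, -0.139]), ([249.0, 149.0], 0.65, [0.631, 0.174])]
petri_stack [([207.0, 175.0], 0.73, [0.435, 0.152]), ([263.0, 268.0], 0.19, [0.369, -0.267])]
blue_tray [([312.0, 210.0], 0.71, [0.624, -0.188])]
green_tray [([247.0, 148.0], 0.86, [0.629, 0.183])]
burner [([207.0, 127.0], 0.53, [0.573, 0.382])]
tube_rack [([345.0, 262.0], 0.56, [0.574, -0.393])]
1.0 [ 6.00025794e-01 -1.28574937e-05  3.03943151e-01] [2.22141425e+00 2.22131832e+00 5.21965681e-05] 0.0726 0.08516338932365941
```

View pics/scene0.png

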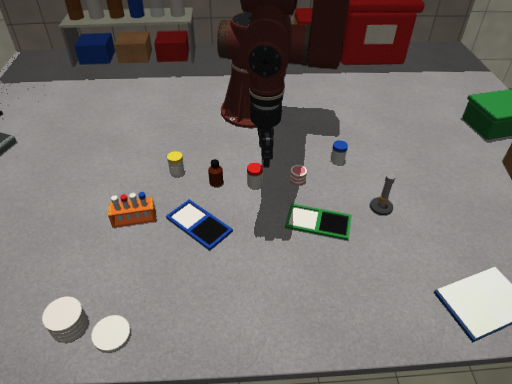

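View pics/side0.png

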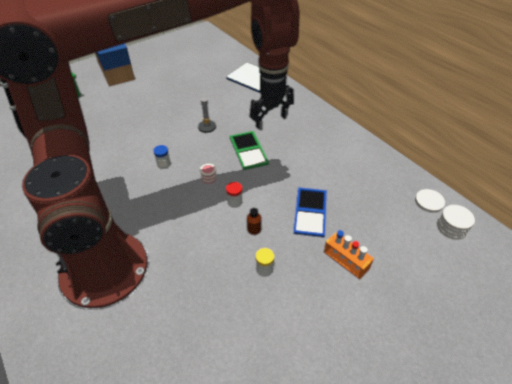

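The scene view shows the yellow jar at (176,164), amber bottle (216,173), red jar (255,176), petri (298,175), blue jar (340,153), burner (381,200) and rack (132,210). The blue tray is at (199,223), with its white bay upper left and black bay lower right. The green tray is at (319,221), white bay left, black bay right. The side view agrees.

```bash
python3 - <<'E'
from h import *
G={'red':(.448,-.015,.0255,.072),'yellow':(.368,-.269,.0255,.072),'blue':(.32,.30,.0255,.072),'amber':(.435,-.14,.013,.09),'petri':(.435,.14,.0275,.045),'burner':(.577,.38,.03,.132),'rack':(.58,-.39,.05,.097)}
from scipy.optimize import least_squares
vv,uu=np.mgrid[:384,:512]; uv=np.c_[uu.ravel(),vv.ravel()]
for c in("scene","side"):
    f=np.load(c+"0.npz");d=f['d'].ravel();p=f['p'].reshape(-1,3).astype(int);P=world(c,uv,d=d)
    print(c)
    for n,(x,y,R,h) in G.items():
        m=(np.hypot(P[:,0]-x,P[:,1]-y)<.06)&(P[:,2]>.012)&(P[:,2]<.15)
        Q=P[m]; top=np.percentile(Q[:,2],97)
        t=Q[Q[:,2]>top-.006]
        # side surface circle fit to known body radius
        b=Q[(Q[:,2]>.015)&(Q[:,2]<(.05 if n!='petri' else .04))]
        Rb={'amber':.023,'petri':.0275}.get(n,.0245)
        s=least_squares(lambda q:np.hypot(b[:,0]-q[0],b[:,1]-q[1])-Rb,[x,y],loss='soft_l1',f_scale=.002)
        print(n,len(Q),'top',round(top,3),'mean',t.mean(0)[:2].round(4),'mid',((t.max(0)+t.min(0))/2)[:2].round(4),'fit',s.x.round(4),len(b))
    W=world(c,uv,z=.005)
    for n,(x,y) in {'blue':(.61,-.19),'green':(.62,.17)}.items():
        near=(np.hypot(W[:,0]-x,W[:,1]-y)<.11)
        Zr=world(c,uv,z=.012)
        mx,mn=p.max(1),p.min(1)
        col=(p[:,2]>p[:,0]+35)&(p[:,2]>p[:,1]+35) if n=='blue' else (p[:,1]>p[:,0]+30)&(p[:,1]>p[:,2]+25)
        wm=near&(mn>170); bm=near&(mx<28)
        rect=cv2.minAreaRect(Zr[near&col][:,:2].astype(np.float32)*1000)
        w=W[wm].mean(0)[:2];k=W[bm].mean(0)[:2]
        print(n,'rect',np.round(rect[0],1),np.round(rect[1],1),round(rect[2],1),'w',w.round(4),wm.sum(),'b',k.round(4),bm.sum(),'mid',((w+k)/2).round(4),'dist',np.linalg.norm(w-k).round(4),'yaw',np.degrees(np.arctan2(*(w-k)[::-1])).round(1)-90)
E
```

```text
scene
red 343 top 0.075 mean [ 0.4478 -0.0147] mid [ 0.4465 -0.0146] fit [ 0.4445 -0.0143] 126
yellow 320 top 0.075 mean [ 0.3735 -0.276 ] mid [ 0.3714 -0.2764] fit [ 0.372  -0.2767] 120
blue 306 top 0.076 mean [0.3412 0.2865] mid [0.3407 0.2871] fit [0.3381 0.2877] 118
amber 296 top 0.092 mean [ 0.4334 -0.1411] mid [ 0.4296 -0.1413] fit [ 0.43   -0.1415] 110
petri 263 top 0.048 mean [0.435 0.131] mid [0.4327 0.1303] fit [0.4327 0.1308] 96
burner 405 top 0.134 mean [0.5776 0.3745] mid [0.5767 0.3756] fit [0.5621 0.3789] 102
rack 814 top 0.099 mean [ 0.5822 -0.39  ] mid [ 0.5821 -0.3917] fit [ 0.5718 -0.3928] 98
blue rect [ 615.6 -193.1] [190.7  98.9] 45.7 w [ 0.5806 -0.2264] 430 b [ 0.6435 -0.1601] 453 mid [ 0.6121 -0.1932] dist 0.0914 yaw -223.5
green rect [628.2 166.8] [188.8 103.2] 71.7 w [0.609 0.128] 411 b [0.6364 0.2119] 433 mid [0.6227 0.1699] dist 0.0883 yaw -198.1
side
red 330 top 0.076 mean [ 0.4408 -0.0143] mid [ 0.4396 -0.0134] fit [ 0.4416 -0.0119] 110
yellow 433 top 0.075 mean [ 0.3673 -0.2751] mid [ 0.3678 -0.2749] fit [ 0.3685 -0.2735] 122
blue 292 top 0.076 mean [0.3368 0.2852] mid [0.3375 0.2847] fit [0.3373 0.2865] 109
amber 316 top 0.092 mean [ 0.4262 -0.1411] mid [ 0.4265 -0.1406] fit [ 0.4277 -0.139 ] 102
petri 253 top 0.049 mean [0.4285 0.1313] mid [0.4299 0.1323] fit [0.4306 0.1343] 84
burner 248 top 0.135 mean [0.5721 0.3735] mid [0.5732 0.3742] fit [0.575  0.3907] 56
rack 811 top 0.099 mean [ 0.577  -0.3914] mid [ 0.5778 -0.3899] fit [ 0.5793 -0.3955] 39
blue rect [ 614.1 -191.6] [193.6  97.3] 45.7 w [ 0.5808 -0.2184] 513 b [ 0.6507 -0.1587] 50 mid [ 0.6158 -0.1886] dist 0.0919 yaw -229.5
green rect [624.1 166.7] [196.3  99. ] 71.8 w [0.6125 0.1294] 282 b [0.6429 0.2185] 48 mid [0.6277 0.1739] dist 0.0941 yaw -198.9
```

>>> send_rows(
  motion=[
    {"tx": -0.003,"ty": -0.03,"rz": 0.13},
    {"tx": -0.006,"ty": -0.065,"tz": 0.02,"rz": 0.26},
    {"tx": -0.009,"ty": -0.1,"tz": 0.05,"rz": 0.39},
    {"tx": -0.011,"ty": -0.13,"tz": 0.08,"rz": 0.52},
    {"tx": -0.0135,"ty": -0.15,"tz": 0.1,"rz": 0.65},
    {"tx": -0.0135,"ty": -0.157,"tz": 0.11,"rz": 0.773},
    {"tx": -0.0135,"ty": -0.157,"tz": 0.11,"rz": 0.773},
    {"tx": -0.0135,"ty": -0.157,"tz": 0.11,"rz": 0.773},
  ],
  grip=-1,
)

```text
invalid input at $.motion[0]: expected keys tx, ty, tz, rx, ry, rz
```

```bash
python3 - <<'E'
from h import *
s=r.get_state();print(s["t"],s["ee_pos"].round(4),s["tool_rot"].round(3))
cp=camera_params("wrist");p,d=grab_frame("wrist"); cv2.imwrite("pics/w1.png",p[:,:,::-1])
vv,uu=np.mgrid[:384,:512]; P=world("wrist",np.c_[uu.ravel(),vv.ravel()],d=d.ravel(),cp=cp)
m=(d.ravel()>0)&(P[:,2]>.062)&(P[:,2]<.085)&(np.hypot(P[:,0]-.443,P[:,1]+.0135)<.05)
Q=P[m];print(len(Q),Q.mean(0),Q.max(0),Q.min(0))
E
```

```text
1.0 [ 0.6    -0.      0.3039] [2.221 2.221 0.   ]
2017 [ 0.44680436 -0.01114841  0.07084265] [0.47033292 0.01248874 0.07361804] [ 0.41959824 -0.03772922  0.06200493]
```

View pics/w1.png

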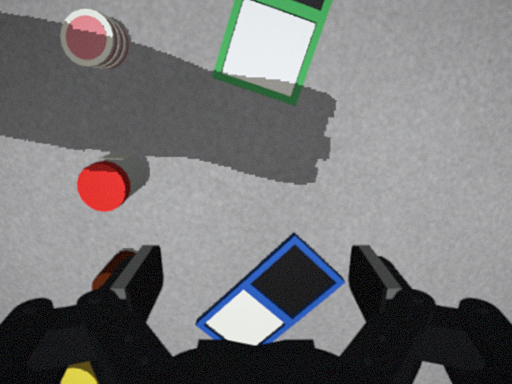

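The move was refused because every key is required. The wrist view from the start pose shows the red cap at (104,186), petri at (90,38), the green tray at (265,50) and the blue tray at (270,290), which agrees with my numbers. The red jar is at about (0.444,-0.013).

>>> send_rows(
  motion=[
    {"tx": -0.003,"ty": -0.03,"tz": 0,"rx": 0,"ry": 0,"rz": 0.13},
    {"tx": -0.006,"ty": -0.065,"tz": 0.02,"rx": 0,"ry": 0,"rz": 0.26},
    {"tx": -0.009,"ty": -0.1,"tz": 0.05,"rx": 0,"ry": 0,"rz": 0.39},
    {"tx": -0.011,"ty": -0.13,"tz": 0.08,"rx": 0,"ry": 0,"rz": 0.52},
    {"tx": -0.013,"ty": -0.15,"tz": 0.1,"rx": 0,"ry": 0,"rz": 0.65},
    {"tx": -0.013,"ty": -0.156,"tz": 0.11,"rx": 0,"ry": 0,"rz": 0.773},
    {"tx": -0.013,"ty": -0.156,"tz": 0.11,"rx": 0,"ry": 0,"rz": 0.773},
    {"tx": -0.013,"ty": -0.156,"tz": 0.11,"rx": 0,"ry": 0,"rz": 0.773},
  ],
  grip=-1,
)

```text
t: 1.85
ee_pos: [0.4445, -0.0131, 0.1946]
tool_rot: [2.892, 1.225, 0.001]
force: [0.7, -0.1, 0.1]
finger_gap: 0.0856
grasp_force: 0.0
```

>>> send_rows(
  motion=[
    {"tx": 0,"ty": 0,"tz": 0.035,"rx": 0,"ry": 0,"rz": 0},
    {"tx": 0,"ty": 0,"tz": 0.07,"rx": 0,"ry": 0,"rz": 0},
    {"tx": 0,"ty": 0,"tz": 0.095,"rx": 0,"ry": 0,"rz": 0},
    {"tx": 0,"ty": 0,"tz": 0.104,"rx": 0,"ry": 0,"rz": 0},
    {"tx": 0,"ty": 0,"tz": 0.104,"rx": 0,"ry": 0,"rz": 0},
    {"tx": 0,"ty": 0,"tz": 0.104,"rx": 0,"ry": 0,"rz": 0},
  ],
)

```text
t: 2.45
ee_pos: [0.4451, -0.0133, 0.0915]
tool_rot: [2.893, 1.221, 0.002]
force: [0.5, 0.0, -0.2]
finger_gap: 0.0857
grasp_force: 0.0
```

>>> send_rows(
  motion=[
    {"tx": 0,"ty": 0,"tz": 0,"rx": 0,"ry": 0,"rz": 0},
    {"tx": 0,"ty": 0,"tz": 0,"rx": 0,"ry": 0,"rz": 0},
    {"tx": 0,"ty": 0,"tz": 0,"rx": 0,"ry": 0,"rz": 0},
    {"tx": 0,"ty": 0,"tz": 0,"rx": 0,"ry": 0,"rz": 0},
    {"tx": 0,"ty": 0,"tz": 0,"rx": 0,"ry": 0,"rz": 0},
    {"tx": 0,"ty": 0,"tz": 0,"rx": 0,"ry": 0,"rz": 0},
    {"tx": 0,"ty": 0,"tz": 0,"rx": 0,"ry": 0,"rz": 0},
    {"tx": 0,"ty": 0,"tz": 0,"rx": 0,"ry": 0,"rz": 0},
  ],
  grip=1,
  grip_force=40,
)

```text
t: 3.25
ee_pos: [0.4448, -0.0132, 0.0911]
tool_rot: [2.894, 1.22, 0.002]
force: [1.0, 0.2, 6.4]
finger_gap: 0.049
grasp_force: 38.1
```

>>> send_rows(
  motion=[
    {"tx": 0,"ty": 0,"tz": -0.03,"rx": 0,"ry": 0,"rz": 0},
    {"tx": 0,"ty": 0.01,"tz": -0.07,"rx": 0,"ry": 0,"rz": 0},
    {"tx": -0.006,"ty": 0.045,"tz": -0.095,"rx": 0,"ry": 0,"rz": 0},
    {"tx": -0.016,"ty": 0.085,"tz": -0.1,"rx": 0,"ry": 0,"rz": 0},
    {"tx": -0.028,"ty": 0.13,"tz": -0.1,"rx": 0,"ry": 0,"rz": 0},
    {"tx": -0.04,"ty": 0.175,"tz": -0.1,"rx": 0,"ry": 0,"rz": 0},
    {"tx": -0.05,"ty": 0.215,"tz": -0.1,"rx": 0,"ry": 0,"rz": 0},
    {"tx": -0.0555,"ty": 0.247,"tz": -0.1,"rx": 0,"ry": 0,"rz": 0},
    {"tx": -0.0555,"ty": 0.247,"tz": -0.1,"rx": 0,"ry": 0,"rz": 0},
    {"tx": -0.0555,"ty": 0.247,"tz": -0.1,"rx": 0,"ry": 0,"rz": 0},
  ],
)

```text
t: 4.25
ee_pos: [0.5819, -0.2255, 0.1895]
tool_rot: [-2.894, -1.219, 0.001]
force: [0.6, 0.6, 0.0]
finger_gap: 0.0486
grasp_force: 41.0
```

>>> send_rows(
  motion=[
    {"tx": 0,"ty": 0,"tz": 0.03,"rx": 0,"ry": 0,"rz": 0},
    {"tx": 0,"ty": 0,"tz": 0.06,"rx": 0,"ry": 0,"rz": 0},
    {"tx": 0,"ty": 0,"tz": 0.08,"rx": 0,"ry": 0,"rz": 0},
    {"tx": 0,"ty": 0,"tz": 0.09,"rx": 0,"ry": 0,"rz": 0},
    {"tx": 0,"ty": 0,"tz": 0.0945,"rx": 0,"ry": 0,"rz": 0},
    {"tx": 0,"ty": 0,"tz": 0.0945,"rx": 0,"ry": 0,"rz": 0},
    {"tx": 0,"ty": 0,"tz": 0.0945,"rx": 0,"ry": 0,"rz": 0},
  ],
)

```text
t: 4.95
ee_pos: [0.5826, -0.2252, 0.0969]
tool_rot: [2.893, 1.22, 0.002]
force: [-0.7, -0.2, 0.4]
finger_gap: 0.049
grasp_force: 41.9
```

>>> send_rows(
  motion=[
    {"tx": 0,"ty": 0,"tz": 0.001,"rx": 0,"ry": 0,"rz": 0},
    {"tx": 0,"ty": 0,"tz": 0.001,"rx": 0,"ry": 0,"rz": 0},
    {"tx": 0,"ty": 0,"tz": 0.001,"rx": 0,"ry": 0,"rz": 0},
  ],
)

```text
t: 5.25
ee_pos: [0.5828, -0.2255, 0.0962]
tool_rot: [2.893, 1.22, 0.002]
force: [-1.9, 0.8, 7.0]
finger_gap: 0.0492
grasp_force: 40.2
```

>>> send_rows(
  motion=[
    {"tx": 0,"ty": 0,"tz": 0,"rx": 0,"ry": 0,"rz": 0},
    {"tx": 0,"ty": 0,"tz": 0,"rx": 0,"ry": 0,"rz": 0},
    {"tx": 0,"ty": 0,"tz": 0,"rx": 0,"ry": 0,"rz": 0},
    {"tx": 0,"ty": 0,"tz": 0,"rx": 0,"ry": 0,"rz": 0},
    {"tx": 0,"ty": 0,"tz": 0,"rx": 0,"ry": 0,"rz": 0},
    {"tx": 0,"ty": 0,"tz": 0,"rx": 0,"ry": 0,"rz": 0},
  ],
  grip=-1,
)

```text
t: 5.85
ee_pos: [0.582, -0.2252, 0.0943]
tool_rot: [-2.895, -1.22, 0.0]
force: [-0.5, -0.2, 0.6]
finger_gap: 0.0852
grasp_force: 0.0
```

>>> send_rows(
  motion=[
    {"tx": 0,"ty": 0,"tz": -0.045,"rx": 0,"ry": 0,"rz": 0},
    {"tx": 0,"ty": 0,"tz": -0.09,"rx": 0,"ry": 0,"rz": 0},
    {"tx": 0.012,"ty": -0.03,"tz": -0.11,"rx": 0,"ry": 0,"rz": 0},
    {"tx": 0.031,"ty": -0.073,"tz": -0.11,"rx": 0,"ry": 0,"rz": 0},
    {"tx": 0.05,"ty": -0.118,"tz": -0.11,"rx": 0,"ry": 0,"rz": 0},
    {"tx": 0.069,"ty": -0.164,"tz": -0.11,"rx": 0,"ry": 0,"rz": 0},
    {"tx": 0.088,"ty": -0.21,"tz": -0.11,"rx": 0,"ry": 0,"rz": 0},
    {"tx": 0.107,"ty": -0.256,"tz": -0.11,"rx": 0,"ry": 0,"rz": 0},
    {"tx": 0.126,"ty": -0.302,"tz": -0.11,"rx": 0,"ry": 0,"rz": 0},
    {"tx": 0.15,"ty": -0.358,"tz": -0.11,"rx": 0,"ry": 0,"rz": 0},
  ],
)

```text
t: 6.85
ee_pos: [0.4337, 0.1235, 0.2046]
tool_rot: [2.895, 1.219, 0.001]
force: [1.1, 0.1, 0.3]
finger_gap: 0.0854
grasp_force: 0.0
```

>>> send_rows(
  motion=[
    {"tx": 0,"ty": 0,"tz": 0,"rx": 0,"ry": 0,"rz": 0},
    {"tx": 0,"ty": 0,"tz": 0,"rx": 0,"ry": 0,"rz": 0},
    {"tx": 0,"ty": 0,"tz": 0,"rx": 0,"ry": 0,"rz": 0},
  ],
)

```text
t: 7.15
ee_pos: [0.4351, 0.1215, 0.2045]
tool_rot: [2.895, 1.219, 0.0]
force: [0.3, 0.5, -0.4]
finger_gap: 0.0852
grasp_force: 0.0
```

```bash
python3 - <<'E'
from h import *
s=r.get_state();print(s["t"],s["ee_pos"].round(4),s["tool_rot"].round(3))
cp=camera_params("wrist");p,d=grab_frame("wrist")
vv,uu=np.mgrid[:384,:512]; P=world("wrist",np.c_[uu.ravel(),vv.ravel()],d=d.ravel(),cp=cp)
m=(d.ravel()>0)&(P[:,2]>.038)&(P[:,2]<.06)&(np.hypot(P[:,0]-.432,P[:,1]-.132)<.05)
Q=P[m];print(len(Q),Q.mean(0),Q.max(0),Q.min(0))
p,d=grab_frame("scene"); cv2.imwrite("pics/s2.png",cv2.resize(p[120:260,100:420,::-1],None,fx=2.5,fy=2.5))
E
```

```text
7.15 [0.4351 0.1215 0.2045] [2.895 1.219 0.   ]
4022 [0.4343343  0.13359088 0.04423781] [0.46073669 0.15984051 0.04668454] [0.40614033 0.10537788 0.0385095 ]
```

View pics/s2.png

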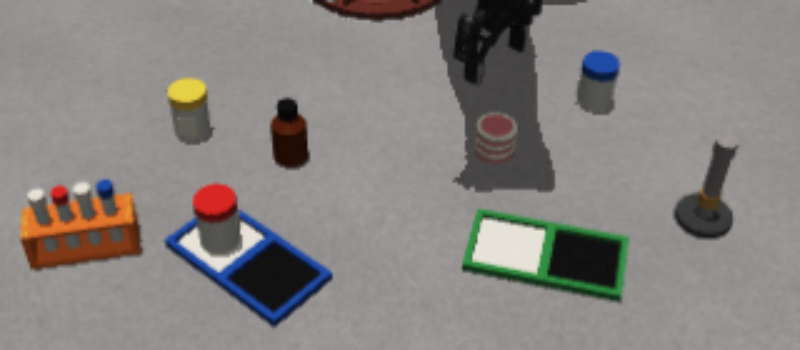

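The scene view shows the red jar upright in the blue tray's white bay, at (215,230) in the crop. The last row was clipped at 50 mm, so I'll make up the shortfall now.

>>> send_rows(
  motion=[
    {"tx": 0.007,"ty": -0.009,"tz": 0.02,"rx": 0,"ry": 0,"rz": 0},
    {"tx": 0.007,"ty": -0.009,"tz": 0.05,"rx": 0,"ry": 0,"rz": 0},
    {"tx": 0.007,"ty": -0.009,"tz": 0.085,"rx": 0,"ry": 0,"rz": 0},
    {"tx": 0.007,"ty": -0.009,"tz": 0.11,"rx": 0,"ry": 0,"rz": 0},
    {"tx": 0.007,"ty": -0.009,"tz": 0.1195,"rx": 0,"ry": 0,"rz": 0},
    {"tx": 0.007,"ty": -0.009,"tz": 0.1195,"rx": 0,"ry": 0,"rz": 0},
    {"tx": 0.007,"ty": -0.009,"tz": 0.1195,"rx": 0,"ry": 0,"rz": 0},
  ],
)

```text
t: 7.95
ee_pos: [0.4341, 0.1329, 0.0861]
tool_rot: [2.895, 1.219, 0.002]
force: [0.6, -0.0, 0.4]
finger_gap: 0.0854
grasp_force: 0.0
```

>>> send_rows(
  motion=[
    {"tx": 0,"ty": 0,"tz": 0,"rx": 0,"ry": 0,"rz": 0},
    {"tx": 0,"ty": 0,"tz": 0,"rx": 0,"ry": 0,"rz": 0},
    {"tx": 0,"ty": 0,"tz": 0,"rx": 0,"ry": 0,"rz": 0},
    {"tx": 0,"ty": 0,"tz": 0,"rx": 0,"ry": 0,"rz": 0},
    {"tx": 0,"ty": 0,"tz": 0,"rx": 0,"ry": 0,"rz": 0},
    {"tx": 0,"ty": 0,"tz": 0,"rx": 0,"ry": 0,"rz": 0},
    {"tx": 0,"ty": 0,"tz": 0,"rx": 0,"ry": 0,"rz": 0},
    {"tx": 0,"ty": 0,"tz": 0,"rx": 0,"ry": 0,"rz": 0},
  ],
  grip=1,
  grip_force=40,
)

```text
t: 8.75
ee_pos: [0.4341, 0.1333, 0.0863]
tool_rot: [2.894, 1.22, 0.003]
force: [-0.9, -0.4, 5.9]
finger_gap: 0.0542
grasp_force: 41.8
```

>>> send_rows(
  motion=[
    {"tx": 0,"ty": 0,"tz": -0.03,"rx": 0,"ry": 0,"rz": 0},
    {"tx": 0,"ty": 0.015,"tz": -0.07,"rx": 0,"ry": 0,"rz": 0},
    {"tx": -0.005,"ty": 0.05,"tz": -0.095,"rx": 0,"ry": 0,"rz": 0},
    {"tx": -0.012,"ty": 0.093,"tz": -0.1,"rx": 0,"ry": 0,"rz": 0},
    {"tx": -0.02,"ty": 0.138,"tz": -0.1,"rx": 0,"ry": 0,"rz": 0},
    {"tx": -0.028,"ty": 0.183,"tz": -0.1,"rx": 0,"ry": 0,"rz": 0},
    {"tx": -0.036,"ty": 0.228,"tz": -0.1,"rx": 0,"ry": 0,"rz": 0},
    {"tx": -0.044,"ty": 0.273,"tz": -0.1,"rx": 0,"ry": 0,"rz": 0},
    {"tx": -0.052,"ty": 0.316,"tz": -0.1,"rx": 0,"ry": 0,"rz": 0},
    {"tx": -0.06,"ty": 0.356,"tz": -0.1,"rx": 0,"ry": 0,"rz": 0},
  ],
)

```text
t: 9.75
ee_pos: [0.6472, -0.1601, 0.1852]
tool_rot: [2.895, 1.219, 0.001]
force: [1.0, -0.2, 0.3]
finger_gap: 0.0539
grasp_force: 42.4
```

>>> send_rows(
  motion=[
    {"tx": 0,"ty": 0,"tz": 0,"rx": 0,"ry": 0,"rz": 0},
    {"tx": 0,"ty": 0,"tz": 0.03,"rx": 0,"ry": 0,"rz": 0},
    {"tx": 0,"ty": 0,"tz": 0.06,"rx": 0,"ry": 0,"rz": 0},
    {"tx": 0,"ty": 0,"tz": 0.08,"rx": 0,"ry": 0,"rz": 0},
    {"tx": 0,"ty": 0,"tz": 0.09,"rx": 0,"ry": 0,"rz": 0},
    {"tx": 0,"ty": 0,"tz": 0.093,"rx": 0,"ry": 0,"rz": 0},
    {"tx": 0,"ty": 0,"tz": 0.0945,"rx": 0,"ry": 0,"rz": 0},
    {"tx": 0,"ty": 0,"tz": 0.0945,"rx": 0,"ry": 0,"rz": 0},
    {"tx": 0,"ty": 0,"tz": 0.0945,"rx": 0,"ry": 0,"rz": 0},
  ],
)

```text
t: 10.65
ee_pos: [0.6468, -0.1584, 0.0917]
tool_rot: [2.894, 1.22, 0.002]
force: [0.0, -0.6, -0.6]
finger_gap: 0.0537
grasp_force: 42.4
```

>>> send_rows(
  motion=[
    {"tx": 0,"ty": 0,"tz": 0.001,"rx": 0,"ry": 0,"rz": 0},
    {"tx": 0,"ty": 0,"tz": 0.001,"rx": 0,"ry": 0,"rz": 0},
    {"tx": 0,"ty": 0,"tz": 0.001,"rx": 0,"ry": 0,"rz": 0},
  ],
)

```text
t: 10.95
ee_pos: [0.6467, -0.1584, 0.0914]
tool_rot: [2.894, 1.22, 0.002]
force: [-3.3, 0.6, 8.4]
finger_gap: 0.0538
grasp_force: 43.5
```

>>> send_rows(
  motion=[
    {"tx": 0,"ty": 0,"tz": 0,"rx": 0,"ry": 0,"rz": 0},
    {"tx": 0,"ty": 0,"tz": 0,"rx": 0,"ry": 0,"rz": 0},
    {"tx": 0,"ty": 0,"tz": 0,"rx": 0,"ry": 0,"rz": 0},
    {"tx": 0,"ty": 0,"tz": 0,"rx": 0,"ry": 0,"rz": 0},
    {"tx": 0,"ty": 0,"tz": 0,"rx": 0,"ry": 0,"rz": 0},
    {"tx": 0,"ty": 0,"tz": 0,"rx": 0,"ry": 0,"rz": 0},
  ],
  grip=-1,
)

```text
t: 11.55
ee_pos: [0.6461, -0.1582, 0.0894]
tool_rot: [-2.895, -1.22, -0.0]
force: [0.6, 0.1, 0.1]
finger_gap: 0.0855
grasp_force: 0.0
```

>>> send_rows(
  motion=[
    {"tx": 0,"ty": 0,"tz": -0.045,"rx": 0,"ry": 0,"rz": 0},
    {"tx": 0,"ty": 0,"tz": -0.09,"rx": 0,"ry": 0,"rz": 0},
    {"tx": -0.02,"ty": -0.024,"tz": -0.115,"rx": 0,"ry": 0,"rz": -0.08},
    {"tx": -0.045,"ty": -0.054,"tz": -0.115,"rx": 0,"ry": 0,"rz": -0.18},
    {"tx": -0.072,"ty": -0.087,"tz": -0.115,"rx": 0,"ry": 0,"rz": -0.28},
    {"tx": -0.099,"ty": -0.12,"tz": -0.115,"rx": 0,"ry": 0,"rz": -0.38},
    {"tx": -0.123,"ty": -0.149,"tz": -0.115,"rx": 0,"ry": 0,"rz": -0.454},
    {"tx": -0.139,"ty": -0.168,"tz": -0.115,"rx": 0,"ry": 0,"rz": -0.454},
    {"tx": -0.139,"ty": -0.168,"tz": -0.115,"rx": 0,"ry": 0,"rz": -0.454},
    {"tx": -0.139,"ty": -0.168,"tz": -0.115,"rx": 0,"ry": 0,"rz": -0.454},
  ],
)

```text
t: 12.55
ee_pos: [0.4291, -0.1406, 0.2049]
tool_rot: [2.546, 1.838, 0.001]
force: [0.4, 0.6, 0.0]
finger_gap: 0.0855
grasp_force: 0.0
```

```bash
python3 - <<'E'
from h import *
s=r.get_state();print(s["t"],s["ee_pos"].round(4),s["tool_rot"].round(3))
cp=camera_params("wrist");p,d=grab_frame("wrist")
vv,uu=np.mgrid[:384,:512]; P=world("wrist",np.c_[uu.ravel(),vv.ravel()],d=d.ravel(),cp=cp)
m=(d.ravel()>0)&(P[:,2]>.08)&(P[:,2]<.1)&(np.hypot(P[:,0]-.429,P[:,1]+.14)<.04)
Q=P[m];print(len(Q),Q.mean(0),Q.max(0),Q.min(0))
E
```

```text
12.55 [ 0.4291 -0.1406  0.2049] [2.546e+00 1.838e+00 1.000e-03]
1396 [ 0.43059284 -0.13848447  0.08885771] [ 0.44289013 -0.12688327  0.09159266] [ 0.41748752 -0.15243116  0.0800155 ]
```

>>> send_rows(
  motion=[
    {"tx": 0,"ty": 0,"tz": 0.035,"rx": 0,"ry": 0,"rz": 0},
    {"tx": 0,"ty": 0,"tz": 0.07,"rx": 0,"ry": 0,"rz": 0},
    {"tx": 0,"ty": 0,"tz": 0.095,"rx": 0,"ry": 0,"rz": 0},
    {"tx": 0,"ty": 0,"tz": 0.107,"rx": 0,"ry": 0,"rz": 0},
    {"tx": 0,"ty": 0,"tz": 0.107,"rx": 0,"ry": 0,"rz": 0},
    {"tx": 0,"ty": 0,"tz": 0.107,"rx": 0,"ry": 0,"rz": 0},
  ],
)

```text
t: 13.2
ee_pos: [0.4295, -0.1407, 0.0984]
tool_rot: [2.545, 1.84, 0.001]
force: [0.2, -0.2, 0.6]
finger_gap: 0.0855
grasp_force: 0.0
```

>>> send_rows(
  motion=[
    {"tx": 0,"ty": 0,"tz": 0,"rx": 0,"ry": 0,"rz": 0},
    {"tx": 0,"ty": 0,"tz": 0,"rx": 0,"ry": 0,"rz": 0},
    {"tx": 0,"ty": 0,"tz": 0,"rx": 0,"ry": 0,"rz": 0},
    {"tx": 0,"ty": 0,"tz": 0,"rx": 0,"ry": 0,"rz": 0},
    {"tx": 0,"ty": 0,"tz": 0,"rx": 0,"ry": 0,"rz": 0},
    {"tx": 0,"ty": 0,"tz": 0,"rx": 0,"ry": 0,"rz": 0},
    {"tx": 0,"ty": 0,"tz": 0,"rx": 0,"ry": 0,"rz": 0},
    {"tx": 0,"ty": 0,"tz": 0,"rx": 0,"ry": 0,"rz": 0},
  ],
  grip=1,
  grip_force=50,
)

```text
t: 14.0
ee_pos: [0.4295, -0.1408, 0.0987]
tool_rot: [2.545, 1.839, 0.001]
force: [-0.5, -0.2, 6.2]
finger_gap: 0.0449
grasp_force: 50.7
```

>>> send_rows(
  motion=[
    {"tx": 0,"ty": 0,"tz": -0.03,"rx": 0,"ry": 0,"rz": 0},
    {"tx": 0.005,"ty": 0.002,"tz": -0.07,"rx": 0,"ry": 0,"rz": 0},
    {"tx": 0.035,"ty": 0.01,"tz": -0.095,"rx": 0,"ry": 0,"rz": 0},
    {"tx": 0.075,"ty": 0.022,"tz": -0.1,"rx": 0,"ry": 0,"rz": 0},
    {"tx": 0.118,"ty": 0.034,"tz": -0.1,"rx": 0,"ry": 0,"rz": 0},
    {"tx": 0.161,"ty": 0.047,"tz": -0.1,"rx": 0,"ry": 0,"rz": 0},
    {"tx": 0.204,"ty": 0.06,"tz": -0.1,"rx": 0,"ry": 0,"rz": 0},
    {"tx": 0.245,"ty": 0.072,"tz": -0.1,"rx": 0,"ry": 0,"rz": 0},
    {"tx": 0.28,"ty": 0.082,"tz": -0.1,"rx": 0,"ry": 0,"rz": 0},
    {"tx": 0.308,"ty": 0.09,"tz": -0.1,"rx": 0,"ry": 0,"rz": 0},
  ],
)

```text
t: 15.0
ee_pos: [0.6117, 0.1259, 0.1973]
tool_rot: [2.545, 1.842, 0.0]
force: [1.2, -0.9, -0.4]
finger_gap: 0.0449
grasp_force: 51.7
```

>>> send_rows(
  motion=[
    {"tx": 0,"ty": 0,"tz": 0,"rx": 0,"ry": 0,"rz": 0},
    {"tx": 0,"ty": 0,"tz": 0.03,"rx": 0,"ry": 0,"rz": 0},
    {"tx": 0,"ty": 0,"tz": 0.06,"rx": 0,"ry": 0,"rz": 0},
    {"tx": 0,"ty": 0,"tz": 0.08,"rx": 0,"ry": 0,"rz": 0},
    {"tx": 0,"ty": 0,"tz": 0.09,"rx": 0,"ry": 0,"rz": 0},
    {"tx": 0,"ty": 0,"tz": 0.093,"rx": 0,"ry": 0,"rz": 0},
    {"tx": 0,"ty": 0,"tz": 0.0945,"rx": 0,"ry": 0,"rz": 0},
    {"tx": 0,"ty": 0,"tz": 0.0945,"rx": 0,"ry": 0,"rz": 0},
    {"tx": 0,"ty": 0,"tz": 0.0945,"rx": 0,"ry": 0,"rz": 0},
  ],
)

```text
t: 15.9
ee_pos: [0.6115, 0.1238, 0.104]
tool_rot: [2.545, 1.84, 0.002]
force: [-0.2, -0.3, -0.7]
finger_gap: 0.0446
grasp_force: 51.7
```

>>> send_rows(
  motion=[
    {"tx": 0,"ty": 0,"tz": 0.001,"rx": 0,"ry": 0,"rz": 0},
    {"tx": 0,"ty": 0,"tz": 0.001,"rx": 0,"ry": 0,"rz": 0},
    {"tx": 0,"ty": 0,"tz": 0.001,"rx": 0,"ry": 0,"rz": 0},
  ],
)

```text
t: 16.2
ee_pos: [0.6116, 0.1239, 0.1038]
tool_rot: [2.545, 1.84, 0.003]
force: [-2.4, -0.3, 7.5]
finger_gap: 0.0448
grasp_force: 52.5
```

>>> send_rows(
  motion=[
    {"tx": 0,"ty": 0,"tz": 0,"rx": 0,"ry": 0,"rz": 0},
    {"tx": 0,"ty": 0,"tz": 0,"rx": 0,"ry": 0,"rz": 0},
    {"tx": 0,"ty": 0,"tz": 0,"rx": 0,"ry": 0,"rz": 0},
    {"tx": 0,"ty": 0,"tz": 0,"rx": 0,"ry": 0,"rz": 0},
    {"tx": 0,"ty": 0,"tz": 0,"rx": 0,"ry": 0,"rz": 0},
    {"tx": 0,"ty": 0,"tz": 0,"rx": 0,"ry": 0,"rz": 0},
  ],
  grip=-1,
)

```text
t: 16.8
ee_pos: [0.6108, 0.1239, 0.1018]
tool_rot: [-2.546, -1.84, 0.0]
force: [-0.8, -0.0, -0.1]
finger_gap: 0.0851
grasp_force: 0.0
```

>>> send_rows(
  motion=[
    {"tx": 0,"ty": 0,"tz": -0.045,"rx": 0,"ry": 0,"rz": 0},
    {"tx": 0,"ty": 0,"tz": -0.09,"rx": 0,"ry": 0,"rz": 0},
    {"tx": -0.024,"ty": -0.006,"tz": -0.105,"rx": 0,"ry": 0,"rz": 0},
    {"tx": -0.067,"ty": -0.015,"tz": -0.105,"rx": 0,"ry": 0,"rz": 0},
    {"tx": -0.111,"ty": -0.025,"tz": -0.105,"rx": 0,"ry": 0,"rz": 0},
    {"tx": -0.155,"ty": -0.035,"tz": -0.105,"rx": 0,"ry": 0,"rz": 0},
    {"tx": -0.199,"ty": -0.045,"tz": -0.105,"rx": 0,"ry": 0,"rz": 0},
    {"tx": -0.243,"ty": -0.055,"tz": -0.105,"rx": 0,"ry": 0,"rz": 0},
    {"tx": -0.28,"ty": -0.064,"tz": -0.105,"rx": 0,"ry": 0,"rz": 0},
    {"tx": -0.304,"ty": -0.069,"tz": -0.105,"rx": 0,"ry": 0,"rz": 0},
  ],
)

```text
t: 17.8
ee_pos: [0.4487, -0.145, 0.2071]
tool_rot: [2.547, 1.838, -0.0]
force: [0.7, 0.6, -0.1]
finger_gap: 0.0854
grasp_force: 0.0
```

>>> send_rows(
  motion=[
    {"tx": -0.024,"ty": -0.006,"tz": 0,"rx": 0,"ry": 0,"rz": 0},
    {"tx": -0.06,"ty": -0.014,"tz": 0,"rx": 0,"ry": 0,"rz": 0},
    {"tx": -0.1,"ty": -0.023,"tz": 0,"rx": 0,"ry": 0,"rz": 0},
    {"tx": -0.13,"ty": -0.03,"tz": 0,"rx": 0,"ry": 0,"rz": 0},
    {"tx": -0.15,"ty": -0.034,"tz": 0,"rx": 0,"ry": 0,"rz": 0},
    {"tx": -0.15,"ty": -0.034,"tz": 0,"rx": 0,"ry": 0,"rz": 0},
    {"tx": -0.15,"ty": -0.034,"tz": 0,"rx": 0,"ry": 0,"rz": 0},
  ],
)

```text
t: 18.5
ee_pos: [0.3706, -0.2749, 0.2069]
tool_rot: [-2.547, -1.839, -0.001]
force: [-0.3, -0.3, -0.2]
finger_gap: 0.0852
grasp_force: 0.0
```

```bash
python3 - <<'E'
from h import *
s=r.get_state();print(s["t"],s["ee_pos"].round(4),s["tool_rot"].round(3))
cp=camera_params("wrist");p,d=grab_frame("wrist")
vv,uu=np.mgrid[:384,:512]; P=world("wrist",np.c_[uu.ravel(),vv.ravel()],d=d.ravel(),cp=cp)
m=(d.ravel()>0)&(P[:,2]>.062)&(P[:,2]<.085)&(np.hypot(P[:,0]-.3705,P[:,1]+.275)<.05)
Q=P[m];print(len(Q),Q.mean(0),Q.max(0),Q.min(0))
E
```

```text
18.5 [ 0.3706 -0.2749  0.2069] [-2.547e+00 -1.839e+00 -1.000e-03]
4220 [ 0.37096325 -0.27222142  0.07122547] [ 0.39555939 -0.248312    0.07363211] [ 0.34540129 -0.29923037  0.06200017]
```

>>> send_rows(
  motion=[
    {"tx": 0.001,"ty": 0,"tz": 0.035,"rx": 0,"ry": 0,"rz": 0},
    {"tx": 0.001,"ty": 0,"tz": 0.075,"rx": 0,"ry": 0,"rz": 0},
    {"tx": 0.001,"ty": 0,"tz": 0.105,"rx": 0,"ry": 0,"rz": 0},
    {"tx": 0.001,"ty": 0,"tz": 0.116,"rx": 0,"ry": 0,"rz": 0},
    {"tx": 0.001,"ty": 0,"tz": 0.116,"rx": 0,"ry": 0,"rz": 0},
    {"tx": 0.001,"ty": 0,"tz": 0.116,"rx": 0,"ry": 0,"rz": 0},
  ],
)

```text
t: 19.15
ee_pos: [0.3717, -0.2742, 0.0923]
tool_rot: [2.544, 1.84, 0.0]
force: [0.5, 0.3, -0.1]
finger_gap: 0.0855
grasp_force: 0.0
```

>>> send_rows(
  motion=[
    {"tx": 0,"ty": 0,"tz": 0,"rx": 0,"ry": 0,"rz": 0},
    {"tx": 0,"ty": 0,"tz": 0,"rx": 0,"ry": 0,"rz": 0},
    {"tx": 0,"ty": 0,"tz": 0,"rx": 0,"ry": 0,"rz": 0},
    {"tx": 0,"ty": 0,"tz": 0,"rx": 0,"ry": 0,"rz": 0},
    {"tx": 0,"ty": 0,"tz": 0,"rx": 0,"ry": 0,"rz": 0},
    {"tx": 0,"ty": 0,"tz": 0,"rx": 0,"ry": 0,"rz": 0},
    {"tx": 0,"ty": 0,"tz": 0,"rx": 0,"ry": 0,"rz": 0},
    {"tx": 0,"ty": 0,"tz": 0,"rx": 0,"ry": 0,"rz": 0},
  ],
  grip=1,
  grip_force=40,
)

```text
t: 19.95
ee_pos: [0.3714, -0.2746, 0.0923]
tool_rot: [2.545, 1.839, 0.0]
force: [-1.4, 2.0, 6.0]
finger_gap: 0.049
grasp_force: 40.0
```

>>> send_rows(
  motion=[
    {"tx": 0,"ty": 0,"tz": -0.03,"rx": 0,"ry": 0,"rz": 0},
    {"tx": 0,"ty": 0,"tz": -0.075,"rx": 0,"ry": 0,"rz": 0},
    {"tx": 0.02,"ty": 0.004,"tz": -0.115,"rx": 0,"ry": 0,"rz": 0},
    {"tx": 0.05,"ty": 0.01,"tz": -0.14,"rx": 0,"ry": 0,"rz": 0},
    {"tx": 0.09,"ty": 0.017,"tz": -0.15,"rx": 0,"ry": 0,"rz": 0},
    {"tx": 0.133,"ty": 0.025,"tz": -0.15,"rx": 0,"ry": 0,"rz": 0},
    {"tx": 0.177,"ty": 0.033,"tz": -0.15,"rx": 0,"ry": 0,"rz": 0},
    {"tx": 0.22,"ty": 0.041,"tz": -0.15,"rx": 0,"ry": 0,"rz": 0},
    {"tx": 0.255,"ty": 0.048,"tz": -0.15,"rx": 0,"ry": 0,"rz": 0},
    {"tx": 0.28,"ty": 0.053,"tz": -0.15,"rx": 0,"ry": 0,"rz": 0},
  ],
)

```text
t: 20.95
ee_pos: [0.5099, -0.0226, 0.2414]
tool_rot: [2.544, 1.842, 0.001]
force: [-0.5, -0.2, 0.2]
finger_gap: 0.0492
grasp_force: 41.8
```

>>> send_rows(
  motion=[
    {"tx": 0.024,"ty": 0.004,"tz": 0,"rx": 0,"ry": 0,"rz": 0},
    {"tx": 0.06,"ty": 0.011,"tz": 0,"rx": 0,"ry": 0,"rz": 0},
    {"tx": 0.1,"ty": 0.019,"tz": 0,"rx": 0,"ry": 0,"rz": 0},
    {"tx": 0.142,"ty": 0.027,"tz": 0,"rx": 0,"ry": 0,"rz": 0},
    {"tx": 0.184,"ty": 0.035,"tz": 0,"rx": 0,"ry": 0,"rz": 0},
    {"tx": 0.222,"ty": 0.042,"tz": 0,"rx": 0,"ry": 0,"rz": 0},
    {"tx": 0.25,"ty": 0.047,"tz": 0,"rx": 0,"ry": 0,"rz": 0},
    {"tx": 0.265,"ty": 0.05,"tz": 0,"rx": 0,"ry": 0,"rz": 0},
    {"tx": 0.265,"ty": 0.05,"tz": 0,"rx": 0,"ry": 0,"rz": 0},
    {"tx": 0.265,"ty": 0.05,"tz": 0,"rx": 0,"ry": 0,"rz": 0},
  ],
)

```text
t: 21.95
ee_pos: [0.6396, 0.211, 0.2409]
tool_rot: [2.546, 1.841, -0.001]
force: [0.1, -0.2, -0.3]
finger_gap: 0.0493
grasp_force: 41.8
```

>>> send_rows(
  motion=[
    {"tx": 0,"ty": 0,"tz": 0.035,"rx": 0,"ry": 0,"rz": 0},
    {"tx": 0,"ty": 0,"tz": 0.075,"rx": 0,"ry": 0,"rz": 0},
    {"tx": 0,"ty": 0,"tz": 0.11,"rx": 0,"ry": 0,"rz": 0},
    {"tx": 0,"ty": 0,"tz": 0.13,"rx": 0,"ry": 0,"rz": 0},
    {"tx": 0,"ty": 0,"tz": 0.14,"rx": 0,"ry": 0,"rz": 0},
    {"tx": 0,"ty": 0,"tz": 0.1445,"rx": 0,"ry": 0,"rz": 0},
    {"tx": 0,"ty": 0,"tz": 0.1455,"rx": 0,"ry": 0,"rz": 0},
    {"tx": 0,"ty": 0,"tz": 0.1455,"rx": 0,"ry": 0,"rz": 0},
    {"tx": 0,"ty": 0,"tz": 0.1455,"rx": 0,"ry": 0,"rz": 0},
  ],
)

```text
t: 22.85
ee_pos: [0.6403, 0.2108, 0.0974]
tool_rot: [2.546, 1.839, 0.002]
force: [-3.1, -2.5, 6.9]
finger_gap: 0.0488
grasp_force: 42.1
```

>>> send_rows(
  motion=[
    {"tx": 0,"ty": 0,"tz": 0,"rx": 0,"ry": 0,"rz": 0},
    {"tx": 0,"ty": 0,"tz": 0,"rx": 0,"ry": 0,"rz": 0},
    {"tx": 0,"ty": 0,"tz": 0,"rx": 0,"ry": 0,"rz": 0},
    {"tx": 0,"ty": 0,"tz": 0,"rx": 0,"ry": 0,"rz": 0},
    {"tx": 0,"ty": 0,"tz": 0,"rx": 0,"ry": 0,"rz": 0},
    {"tx": 0,"ty": 0,"tz": 0,"rx": 0,"ry": 0,"rz": 0},
  ],
  grip=-1,
)

```text
t: 23.45
ee_pos: [0.6397, 0.2113, 0.0954]
tool_rot: [2.546, 1.84, -0.0]
force: [0.3, 0.7, -0.3]
finger_gap: 0.0851
grasp_force: 0.0
```

>>> send_rows(
  motion=[
    {"tx": 0,"ty": 0,"tz": -0.04,"rx": 0,"ry": 0,"rz": 0},
    {"tx": 0,"ty": 0,"tz": -0.085,"rx": 0,"ry": 0,"rz": 0},
    {"tx": 0,"ty": 0,"tz": -0.13,"rx": 0,"ry": 0,"rz": 0},
    {"tx": -0.04,"ty": 0,"tz": -0.15,"rx": 0,"ry": 0,"rz": 0},
    {"tx": -0.08,"ty": -0.02,"tz": -0.15,"rx": 0,"ry": 0,"rz": 0},
    {"tx": -0.12,"ty": -0.04,"tz": -0.15,"rx": 0,"ry": 0,"rz": 0},
    {"tx": -0.16,"ty": -0.06,"tz": -0.15,"rx": 0,"ry": 0,"rz": 0},
    {"tx": -0.19,"ty": -0.08,"tz": -0.15,"rx": 0,"ry": 0,"rz": 0},
    {"tx": -0.2,"ty": -0.1,"tz": -0.15,"rx": 0,"ry": 0,"rz": 0},
    {"tx": -0.2,"ty": -0.1,"tz": -0.15,"rx": 0,"ry": 0,"rz": 0},
  ],
)

```text
t: 24.45
ee_pos: [0.4803, 0.0521, 0.2457]
tool_rot: [2.547, 1.839, 0.0]
force: [0.0, -1.0, 0.5]
finger_gap: 0.0855
grasp_force: 0.0
```

```bash
python3 - <<'E'
from h import *
vv,uu=np.mgrid[:384,:512]; uv=np.c_[uu.ravel(),vv.ravel()]
G={'red':(.583,-.225,.07),'petri':(.647,-.159,.04),'amber':(.6115,.1235,.083),'yellow':(.6405,.2105,.07),'blue':(.339,.286,.07)}
for c in("scene","side"):
    p,d=grab_frame(c); cv2.imwrite(f"pics/{c}9.png",cv2.resize(p[120:260,100:420,::-1],None,fx=2.5,fy=2.5) if c=="scene" else p[:,:,::-1])
    P=world(c,uv,d=d.ravel())
    for n,(x,y,z) in G.items():
        Q=P[(np.hypot(P[:,0]-x,P[:,1]-y)<.04)&(P[:,2]>z)&(P[:,2]<.13)]
        print(c,n,((Q.max(0)+Q.min(0))/2)[:2].round(4),Q[:,2].max().round(4))
print(r.get_state()["t"])
E
```

```text
scene red [ 0.5852 -0.2262] 0.0824
scene petri [ 0.6464 -0.1608] 0.0547
scene amber [0.6134 0.1236] 0.0987
scene yellow [0.6409 0.2093] 0.081
scene blue [0.3419 0.2873] 0.0786
side red [ 0.5797 -0.225 ] 0.0828
side petri [ 0.6416 -0.1577] 0.0555
side amber [0.6072 0.1246] 0.0995
side yellow [0.6333 0.2103] 0.0809
side blue [0.337  0.2865] 0.0783
24.55
```

View pics/scene9.png

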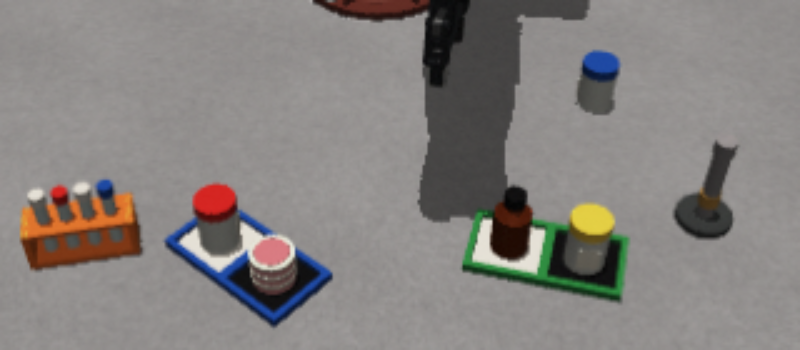

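View pics/side9.png

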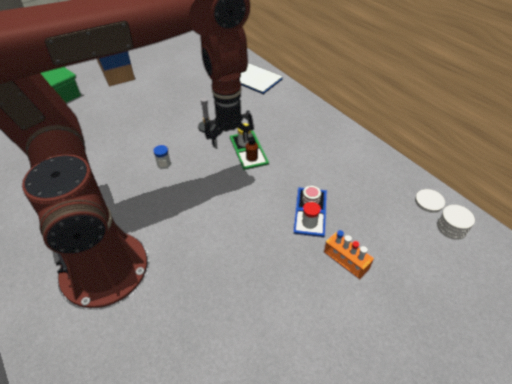

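Both views show all four things upright near the centres of their named bays: red (215,220) and petri (273,265) in the blue tray, amber (512,225) and yellow (588,240) in the green tray. The blue jar, burner and rack are where they were, and the arm is clear.

```bash
python3 -c "
from station import job
print(job.job_done())"
```

```text
the job is handed in; nothing more can be done
None
```

I handed the job in at about 24.6 s: the last camera check showed all four things upright near the centres of their named bays, with the blue-capped jar, burner and tube rack left in place. The hand-in gave no verdict.

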